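# Park the index plunger and slide the mould tray home

### The arm

A 6-joint arm with a two-finger parallel gripper is mounted at the origin on the work surface. World frame = base frame: x ahead of the robot, y to its left, z up, the work surface at z = 0. Lengths are in mm, angles in rad, forces in N, time in s.
With the tool pointing down it reaches from about 300 to 775 mm from the base axis. Payload 14.6 kg.
Tool frame: the origin (TCP) lies at the very end of the fingers, on their centre line; the grasp point (between the pads) lies 19 mm behind it; z points along the fingers, y is the direction in which the jaws open and shut (so a half turn about z gives the same grasp; the last joint's range is limited). The gripper opens to 94 mm and grips with 3 to 60 N. Pads are 16 mm wide; open, the fingers measure 119 mm over their backs; the gripper's body (75 mm by 177 mm) begins 78 mm behind the grasp point.
Start: joints at [1.135, 0.3, 1.521, -0, 1.321, -0.067], TCP at [198.27, 513.009, 205.446] pointing down, gripper open.
Joint ranges: [-3.03, 3.03], [-0.79, 2.21], [0.23, 2.52], [-1.04, 4.18], [0, 3.07], [-2.55, 2.55]. Speed limits (rad/s): [2.22, 2.22, 2.57, 3.14, 3.14, 3.14].

### API

Orientations are given as [roll, pitch, yaw] about the fixed x, y, z axes, in that order (R = Rz(yaw) Ry(pitch) Rx(roll)).
In Python, from cell import manip gives the robot as it stands.
- The arm moves only by the shell command python3 -m pendant 'ROWS' [FORCE]. ROWS is JSON, a list of rows, each an object with "claw": the finger opening in m, from 0 to 0.094; "delta_pos": the shift along the tool's x, y, z in m, a list of three; "rotation": the turn, a rotation vector about the tool's x, y, z in rad, a list of three. A call has 1 to 10 rows; each row is the pose to reach, as a shift and turn from the pose measured when the call began, along the tool's axes at that moment; what a row does not reach only later rows make up. A row lasts 1/8 s, in which the tool goes at most 62.5 mm and 10.7 degrees, less where a joint would pass 70% of its speed; a pose out of reach is approached as far as the arm can. A call with a gripper value outside its range is refused whole. The fingers move at their own pace and stop on an object; FORCE is the grip in N (left out, the last holds). Time passes only in rows, so rows that repeat a pose let the fingers close. It gives the time, the measured TCP pose, the force and the opening at its end, in the units of the state.
- manip.read_state(): the state, without advancing time (a new reading comes with each control period).
- manip.camera(name): name is "side" or "top"; returns the picture (420x560x3 uint8, red, green, blue); there is no depth.
- manip.camera_model(name): a dict with "fx", "fy", "cx", "cy" (pixels), "cam_to_world" (4x4, takes a point from camera to world coordinates). Camera axes: x right, y up, looking along -z (the intrinsics and any distortion apply to the point x, -y, -z); pixel columns grow to the right and rows downward; lengths in mm; the calibration is good to about 2 mm. A picture is of the moment at which its call begins. camera_model takes no time and is no camera call.
- manip.sign_off(): hands the job in, once; it reports no verdict.
The state is a dict: "clock": time; "joints": joint angles; "qd": joint speeds; "effort": joint torques, N m; "eef_pos": TCP position; "eef_rot": TCP orientation; "wrist_force": force on the tool from outside, world axes, zero at the start; "moment": the same for the moment, N m; "finger_gap": finger opening in mm.
Only numpy, scipy, OpenCV 4.12 (cv2) and the standard library are available. Lean on these libraries where they do the work, as an engineer would, in place of code of your own. Each camera call takes 0.05 s, during which the arm holds its last target.

### The job

On the mould slide, pull up the black wing knob of the sprung locking plunger, twist it clockwise (seen from above), feel for the rest notch in its collar and let it down into it so that it stays retracted when you let go. Then slide the mould tray by its upright post gently along to the end stop, right up against it, and let go. Do not force the knob or the tray, keep the little cup on the tray standing, and leave everything else where it is.

Things in the scene. Friction and masses are not known exactly. Their poses are not given: they have to be found in the camera images.
- fixture: fixed aluminium base plate of the mould slide, 270 (x) by 300 (y) by 12 mm, reaching x -130 to 140, y -95 to 205 mm; origin on the table under the tray's middle at the start; x points from the tray to the plunger's bracket, y is the way the tray slides to the stop. The bracket's flat top is 54 mm above the table and carries the plunger at x 85, y 0
- plunger: sprung locking plunger: goes straight up and down (30 mm at most), does not turn itself; origin on its axis, 54 mm above the table when home. Its steel pin, 10 mm thick, when home reaches 7 mm down into a hole in the tray's ear (1.5 mm play) and locks the tray. The spring pulls it down with about 6 N when home, 9 N lifted 10 mm, 10 N at 14 mm
- knob_top (a point): top centre of the black wing knob that turns on the plunger: an upright flat bar 44 mm long (its x), 12 mm thick (its y), 30 mm high; top 110 mm above the table when home, bar along the fixture's x. Below it a square steel cross pin, 5 mm thick, 46 mm long, parallel to the bar. In the rest notch the knob stays 10 mm above home (top at 120 mm), on the collar's plain edge 14 mm (top at 124 mm)
- collar (a point): centre of the top edge of the fixed castellated steel collar on the bracket, round the plunger, 50 mm across, top edge 69.5 mm above the table. When home the cross pin lies in a wide deep gap of it. Lifted 14 mm the pin just clears the edge (18 to 22 mm is comfortable) and can be twisted clockwise seen from above; beyond the notch the edge goes on plain. Pin against collar may bear at most 35 N
- notch_area (a point): on the plunger's axis, level with the rest notch's floor. Notch 8 mm wide, 4 mm deep. The collar is clamped at a different angle each time: the notch is met at 0.57 to 1.43 rad of clockwise twist from home and takes the pin only within about 0.06 rad. Feel for it: lowered on plain edge, the spring's pull leaves the hand at 14 mm lift; over the notch at 10 mm, over the gap not at all
- tray: steel mould tray 100 (x) by 140 (y) by 11 mm with an ear on its +x side under the bracket, a white open mould box (56 x 86 mm, top 55 mm above the table) and a post; origin under its middle, 16 mm above the table. It slides only along the fixture's y, from y 0 (locked start) to y 100 mm (at the stop). Slide friction about 2.5 N, 0.5 to 1 kg. It may press the plunger with at most 25 N
- post_top (a point): centre of the top of the tray's round upright aluminium post: 20 mm thick, 68 mm high, top 95 mm above the table, 38 mm to the -x side of the tray's origin
- end_stop (a point): top edge, on the tray's side, of the dark steel stop block at the +y end of the slide, 70 mm wide (x), 20 mm (y), top 42 mm above the table; the tray's +y edge meets it 100 mm from the start, with at most 30 N
- sample_cup: small open clear cup, 38 mm across, 42 mm high, standing on the tray at the end away from the stop (nearer the knob than the post is); origin under its centre. It rides along upright
- jar: small amber jar, 28 mm across, 45 mm high, standing on the near right corner of the base plate; origin under its centre
- stick: wooden stirring stick 18 x 120 x 5 mm lying on the near left part of the base plate; origin under its centre, long side its y
- cup_a: clear mixing cup, 84 mm across, 100 mm high, on the table to the left; origin under its centre
- cup_b: clear mixing cup, 76 mm across, 90 mm high, on the table to the left; origin under its centre
- bottle: white bottle, 64 mm across, 150 mm high, on the table to the right; origin under its centre
- pail: open white pail, 150 mm across, 130 mm high, on the table to the right; origin under its centre
There are look-alikes about, which are no part of the job. Leave any blue or red look-alike of the sample_cup alone.

How it is judged:
By the outcome, as a careful person would: the job done as asked, in the order asked, and still so for the second after the job is handed in, with the robot touching nothing.
It also fails if it takes over 64 s, if anything falls off the work surface, if the arm or the gripper's body presses on something with over 40 N, if the wrist force passes 120 N, or if a joint passes its speed limit or range.

## Working session

There is one attempt and no reset: what is moved stays moved. The work goes in short steps, Python scripts to look and compute and a shell command to move; the robot and the scene stay as the last step left them, time stands still between calls to the robot, and variables do not carry over. Pictures are saved under pics/ and viewed, and the job is handed in when it is done.

```bash
ls; mkdir -p pics; python3 - <<'E'
from cell import manip
import cv2, json, numpy as np
for n in ("top","side"):
    im=manip.camera(n); cv2.imwrite(f"pics/{n}0.png",im[:,:,::-1])
    m=manip.camera_model(n); print(n,{k:(np.round(v,3).tolist() if not isinstance(v,str) else v) for k,v in m.items()})
print(manip.read_state())
E
```

```text
pics
top {'fx': 525.398, 'fy': 525.398, 'cx': 277.276, 'cy': 201.003, 'cam_to_world': [[0.013, 0.982, -0.191, 277.185], [-1.0, 0.016, 0.016, -13.802], [0.019, 0.19, 0.982, 1410.602], [0.0, 0.0, 0.0, 1.0]]}
side {'fx': 402.24, 'fy': 402.24, 'cx': 282.778, 'cy': 213.499, 'cam_to_world': [[0.868, 0.379, -0.321, 211.557], [-0.497, 0.653, -0.571, -574.047], [-0.007, 0.655, 0.755, 829.056], [0.0, 0.0, 0.0, 1.0]]}
{'clock': 0.1, 'joints': array([ 1.13542691e+00,  3.00421758e-01,  1.52149302e+00, -1.40077628e-05,
        1.32068256e+00, -6.65857934e-02]), 'qd': array([ 2.56201191e-04,  5.28565685e-04, -1.36430213e-03, -6.15464074e-05,
       -2.99656088e-03, -4.32785978e-04]), 'effort': array([ 5.70561169e-04, -5.32642257e+01, -3.53282261e+01,  7.09185773e-02,
        2.34706403e-02, -3.48933588e-05]), 'eef_pos': array([198.17012708, 512.82130247, 204.95063984]), 'eef_rot': array([-3.14058929e+00, -5.33101414e-05,  2.77281248e+00]), 'wrist_force': array([ 0.36427111,  0.02108422, -0.02292534]), 'moment': array([0.02690743, 0.0230645 , 0.04961249]), 'finger_gap': 94.04975864737072}
```

View pics/top0.png

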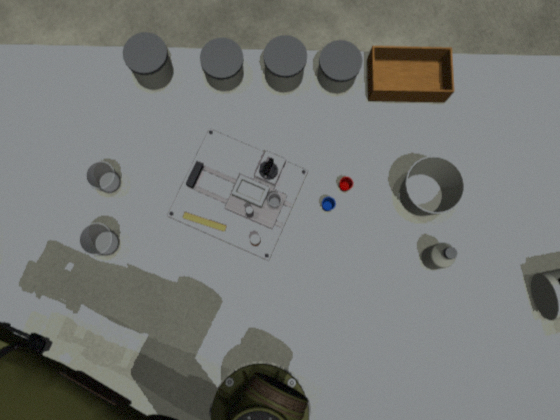

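View pics/side0.png

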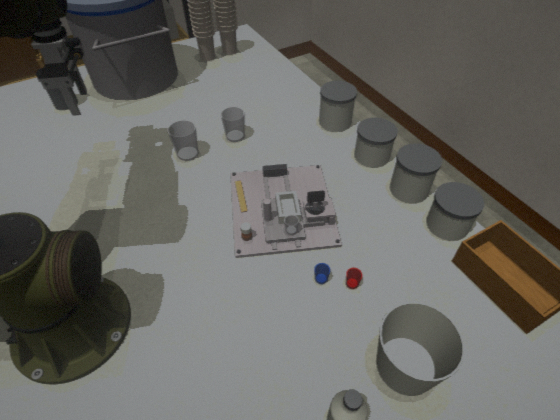

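```bash
cat > h.py <<'E'
import numpy as np, cv2
from cell import manip
def ray(n,u,v):
    m=manip.camera_model(n);T=np.array(m["cam_to_world"])
    d=np.array([(u-m["cx"])/m["fx"],-(v-m["cy"])/m["fy"],-1.0])
    return T[:3,3],T[:3,:3]@d
def onz(n,u,v,z):
    o,d=ray(n,u,v);return o+d*(z-o[2])/d[2]
def proj(n,p):
    m=manip.camera_model(n);T=np.array(m["cam_to_world"])
    c=T[:3,:3].T@(np.array(p,float)-T[:3,3])
    return np.array([m["cx"]+m["fx"]*c[0]/-c[2],m["cy"]-m["fy"]*c[1]/-c[2]])
def crop(src,dst,x,y,w,h,s):
    im=cv2.imread(src)[y:y+h,x:x+w];cv2.imwrite(dst,cv2.resize(im,None,fx=s,fy=s,interpolation=cv2.INTER_CUBIC))
E
python3 - <<'E'
from h import *
crop("pics/top0.png","pics/top0c.png",160,120,155,145,4)
crop("pics/side0.png","pics/side0c.png",220,155,130,110,5)
print(manip.camera_model("top").keys())
E
```

```text
dict_keys(['fx', 'fy', 'cx', 'cy', 'cam_to_world'])
```

View pics/top0c.png

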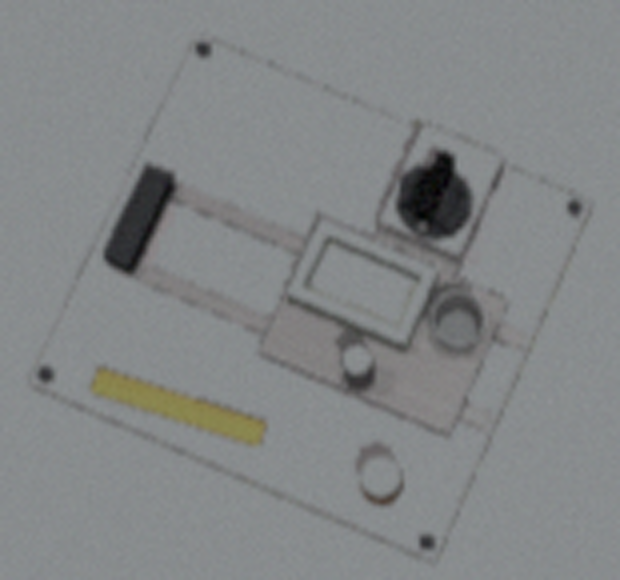

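View pics/side0c.png

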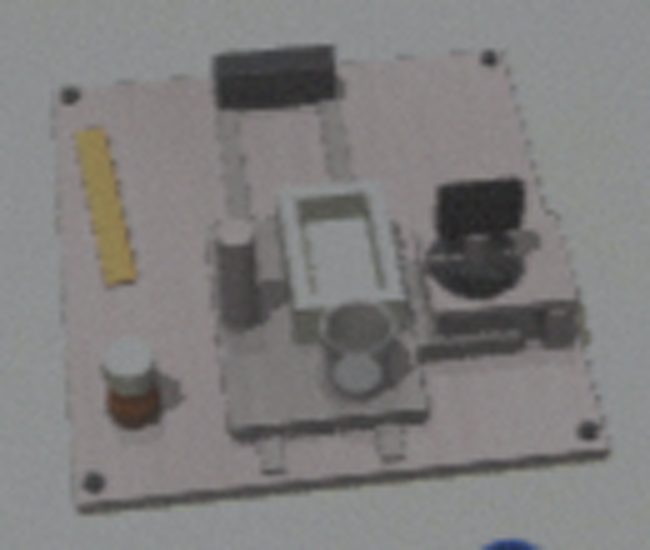

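```bash
cat >> h.py <<'E'
def tri(pt,ps):
    A=np.zeros((3,3));b=np.zeros(3);R=[]
    for n,(u,v) in (("top",pt),("side",ps)):
        o,d=ray(n,u,v);d=d/np.linalg.norm(d);P=np.eye(3)-np.outer(d,d);A+=P;b+=P@o;R.append((o,P))
    p=np.linalg.solve(A,b);return p,[float(np.linalg.norm(P@(p-o))) for o,P in R]
def dark(im,u,v,r=4):
    g=cv2.cvtColor(im,cv2.COLOR_BGR2GRAY).astype(float)
    u0,v0=int(round(u)),int(round(v));w=g[v0-r:v0+r+1,u0-r:u0+r+1];bg=np.median(w)
    k=np.clip(bg-15-w,0,None);yy,xx=np.mgrid[v0-r:v0+r+1,u0-r:u0+r+1]
    return np.array([(k*xx).sum()/k.sum(),(k*yy).sum()/k.sum()])
E
python3 - <<'E'
from h import *
t=cv2.imread("pics/top0.png");s=cv2.imread("pics/side0.png")
f=lambda x0,y0,k,c:(x0+(c[0]+.5)/k-.5,y0+(c[1]+.5)/k-.5)
tc=[(203,49),(574,207),(427,542),(45,374)]
sc=[(489,59),(589,430),(93,483),(69,95)]
# order TL(140,205),TR(140,-95),BR(-130,-95),BL(-130,205)
P=[]
for a,b in zip(tc,sc):
    pa=dark(t,*f(160,120,4,a));pb=dark(s,*f(220,155,5,b));p,e=tri(pa,pb);P.append(p);print(pa.round(2),pb.round(2),p.round(1),np.round(e,1), onz("top",*pa,14).round(1),onz("side",*pb,14).round(1))
P=np.array(P)
print(np.linalg.norm(P-np.roll(P,1,0),axis=1))
ce=P.mean(0);print(ce)
i=12
F=np.array([(140-i,205-i),(140-i,-95+i),(-130+i,-95+i),(-130+i,205-i)],float)
for nm,Q in(("tri",P[:,:2]),):
    Fc=F-F.mean(0);Qc=Q-Q.mean(0)
    th=np.arctan2((Fc[:,0]*Qc[:,1]-Fc[:,1]*Qc[:,0]).sum(),(Fc*Qc).sum());R=np.array([[np.cos(th),-np.sin(th)],[np.sin(th),np.cos(th)]])
    o=Q.mean(0)-R@F.mean(0);print(nm,th,o,(Q-(F@R.T+o)).round(1))
    for nme,p in dict(knob=(85,0,110),post=(-38,0,95),col=(85,0,69.5),stop=(0,170,42)).items():
        w=[*(R@p[:2]+o),p[2]];print(nme,np.round(w,1),proj("top",w).round(1),proj("side",w).round(1))
E
```

```text
[210.34 131.88] [317.47 166.34] [739.9 151.5  14.4] [0.4 0.4] [740.4 151.4  14. ] [739.7 151.9  14. ]
[303.16 171.46] [337.39 242.1 ] [ 632.9 -106.7    8.2] [0.5 0.5] [ 632.  -106.5   14. ] [ 629.5 -109.8   14. ]
[266.26 255.15] [238.74 251.84] [401.8  -9.3   9.8] [0.1 0.1] [401.5  -9.3  14. ] [400.8 -12.1  14. ]
[170.92 213.19] [233.57 173.79] [509.8 248.7  14.1] [0.4 0.4] [510.3 248.6  14. ] [509.4 248.8  14. ]
[249.75134745 279.56753923 250.8496156  279.66766346]
[571.11576692  71.06722851  11.63126479]
tri -0.3966965854079219 [545.25350832  22.27026569] [[ 2.   0.7]
 [ 1.7 -2.9]
 [-2.6 -0.6]
 [-1.2  2.8]]
knob [623.7 -10.6 110. ] [268.2 164.8] [316.2 192. ]
post [510.2  37.   95. ] [248.7 209.2] [267.  200.8]
col [623.7 -10.6  69.5] [268.1 168.7] [315.3 203. ]
stop [610.9 179.1  42. ] [197.1 174.7] [275.1 168.9]
```

```bash
cat >> h.py <<'E'
from scipy.spatial.transform import Rotation as Ro
TH=-0.397; O=np.array([545.25,22.27])
def fx(x,y,z): return np.array([O[0]+np.cos(TH)*x-np.sin(TH)*y,O[1]+np.sin(TH)*x+np.cos(TH)*y,z])
def tofx(p): d=np.array(p[:2])-O;return np.array([np.cos(TH)*d[0]+np.sin(TH)*d[1],-np.sin(TH)*d[0]+np.cos(TH)*d[1],p[2]])
def go(p,yaw,roll=np.pi):
    s=manip.read_state();R0=Ro.from_euler('xyz',s["eef_rot"]);R1=Ro.from_euler('xyz',[np.pi,0,yaw])
    print("clock",round(s["clock"],2),"pos",s["eef_pos"].round(1),"rot",s["eef_rot"].round(3),"F",s["wrist_force"].round(1),"M",s["moment"].round(2),"gap",round(s["finger_gap"],1))
    print("delta m",(R0.inv().apply(np.array(p)-s["eef_pos"])/1000).round(4),"rotv",(R0.inv()*R1).as_rotvec().round(4))
E
python3 - <<'E'
from h import *
for n,(x,y,w,h) in dict(top=(250,145,40,40),side=(295,180,45,45)).items():
    im=cv2.imread(f"pics/{n}0.png")[y:y+h,x:x+w]
    g=cv2.cvtColor(im,cv2.COLOR_BGR2GRAY)
    print(n,np.percentile(g,[1,5,10,25,50]))
    k,l,st,c=cv2.connectedComponentsWithStats((g<(30)).astype(np.uint8))
    for i in range(1,k):
        if st[i][4]>5: print(st[i]+np.array([x,y,0,0,0]),c[i]+[x,y])
    o=cv2.resize(im,None,fx=14,fy=14,interpolation=cv2.INTER_CUBIC)
    cv2.imwrite(f"pics/{n}0k.png",cv2.convertScaleAbs(o,alpha=1.8))
go(fx(85,0,150),TH+np.pi)
E
```

```text
top [ 12.  22.  42. 103. 135.]
[261 159  12  17 106] [267.11320755 167.33018868]
side [ 40.  44.  52.  74. 128.]
clock 0.1 pos [198.2 512.8 205. ] rot [-3.141 -0.     2.773] F [ 0.4  0.  -0. ] M [0.03 0.02 0.05] gap 94.0
delta m [-0.5855 -0.3348  0.0553] rotv [-0.001  -0.      0.0282]
```

View pics/top0k.png

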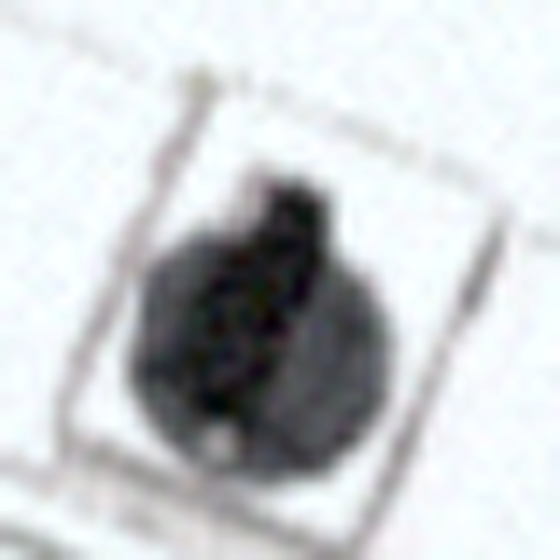

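View pics/side0k.png

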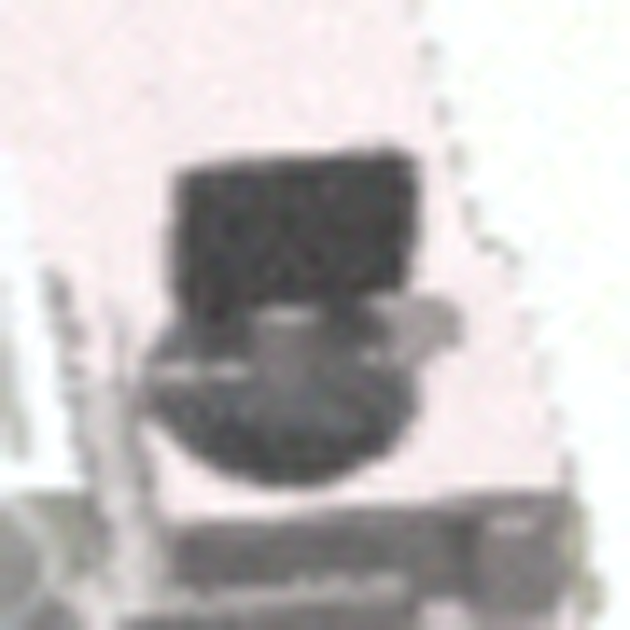

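```bash
python3 -m pendant '[{"claw":0.05,"delta_pos":[-0.06,-0.034,0],"rotation":[0,0,0.003]},{"claw":0.05,"delta_pos":[-0.115,-0.066,0],"rotation":[0,0,0.006]},{"claw":0.05,"delta_pos":[-0.17,-0.1,0],"rotation":[0,0,0.009]},{"claw":0.05,"delta_pos":[-0.225,-0.134,0],"rotation":[0,0,0.012]},{"claw":0.05,"delta_pos":[-0.28,-0.166,0],"rotation":[0,0,0.015]},{"claw":0.05,"delta_pos":[-0.335,-0.2,0],"rotation":[0,0,0.018]},{"claw":0.05,"delta_pos":[-0.39,-0.23,0],"rotation":[0,0,0.021]},{"claw":0.05,"delta_pos":[-0.445,-0.26,0],"rotation":[0,0,0.024]},{"claw":0.05,"delta_pos":[-0.5,-0.29,0],"rotation":[0,0,0.027]},{"claw":0.05,"delta_pos":[-0.54,-0.31,0],"rotation":[0,0,0.028]}]' 40
python3 -c "
from h import *
go(fx(85,0,150),TH+np.pi)"
```

```text
clock: 1.35
eef_pos: [591.1, 27.1, 205.0]
eef_rot: [-3.14, -0.0, 2.744]
wrist_force: [1.1, 0.9, 1.6]
finger_gap: 49.6
clock 1.35 pos [591.1  27.1 205. ] rot [-3.14  -0.     2.744] F [1.1 0.9 1.6] M [ 0.   -0.07  0.01] gap 49.6
delta m [-0.0446 -0.0221  0.055 ] rotv [-0.0011 -0.0004 -0.0002]
```

```bash
python3 -m pendant '[{"claw":0.04,"delta_pos":[-0.03,-0.015,0.02],"rotation":[-0.001,0,0]},{"claw":0.04,"delta_pos":[-0.0446,-0.0221,0.045],"rotation":[-0.001,0,0]},{"claw":0.04,"delta_pos":[-0.0446,-0.0221,0.07],"rotation":[-0.001,0,0]},{"claw":0.04,"delta_pos":[-0.0446,-0.0221,0.075],"rotation":[-0.001,0,0]},{"claw":0.04,"delta_pos":[-0.0446,-0.0221,0.075],"rotation":[-0.001,0,0]}]' 40
python3 - <<'E'
from h import *
go(fx(85,0,82),TH+np.pi)
for n,(x,y,w,h) in dict(top=(210,110,110,110),side=(260,130,110,110)).items():
    im=manip.camera(n);cv2.imwrite(f"pics/{n}1.png",im[:,:,::-1]);crop(f"pics/{n}1.png",f"pics/{n}1c.png",x,y,w,h,5)
a=cv2.imread("pics/top1c.png");b=cv2.imread("pics/side1c.png")
o=np.hstack([a,b]);o=cv2.resize(o,(800,400));cv2.imwrite("pics/b1.png",cv2.convertScaleAbs(o,alpha=1.6))
E
```

```text
clock: 1.98
eef_pos: [623.7, -10.4, 130.4]
eef_rot: [-3.142, -0.0, 2.745]
wrist_force: [-0.5, -0.2, 0.2]
finger_gap: 39.9
clock 1.98 pos [623.7 -10.4 130.4] rot [-3.142 -0.     2.745] F [-0.5 -0.2  0.2] M [ 0.01 -0.02 -0.01] gap 39.9
delta m [-0.0001 -0.0002  0.0484] rotv [-0.0001 -0.0003  0.0001]
```

View pics/b1.png

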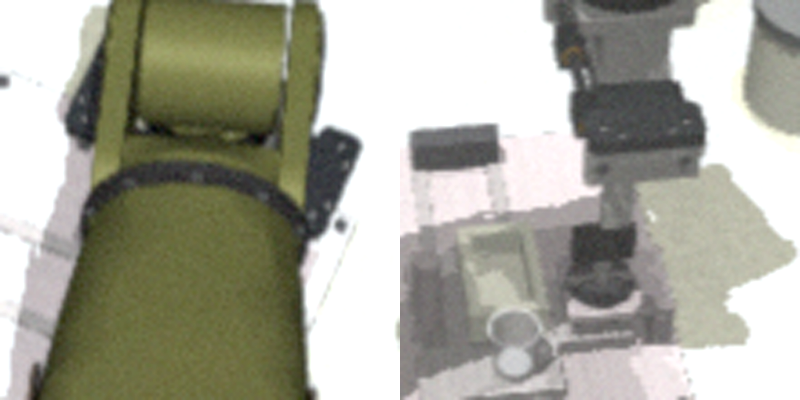

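```bash
python3 -m pendant '[{"claw":0.04,"delta_pos":[0,0,0.02],"rotation":[0,0,0]},{"claw":0.04,"delta_pos":[0,0,0.04],"rotation":[0,0,0]},{"claw":0.04,"delta_pos":[0,0,0.048],"rotation":[0,0,0]},{"claw":0.02,"delta_pos":[0,0,0.048],"rotation":[0,0,0]},{"claw":0.01,"delta_pos":[0,0,0.048],"rotation":[0,0,0]},{"claw":0.01,"delta_pos":[0,0,0.048],"rotation":[0,0,0]}]' 4
python3 -c "
from h import *
go(fx(85,0,82),TH+np.pi)"
```

```text
clock: 2.82
eef_pos: [624.4, -10.5, 84.0]
eef_rot: [3.141, 0.002, 2.745]
wrist_force: [-2.3, -7.8, 5.9]
finger_gap: 13.6
clock 2.83 pos [624.4 -10.5  84. ] rot [3.141e+00 2.000e-03 2.745e+00] F [-2.3 -7.8  5.9] M [-1.62  0.61  0.04] gap 13.6
delta m [ 0.0007 -0.0003  0.002 ] rotv [0.0006 0.0023 0.0002]
```

```bash
python3 -m pendant '[{"claw":0.01,"delta_pos":[0,-0.0008,0],"rotation":[0,0,0]},{"claw":0.01,"delta_pos":[0,-0.0008,0],"rotation":[0,0,0]},{"claw":0.01,"delta_pos":[0,-0.0008,0],"rotation":[0,0,0]}]' 4
python3 -c "
from h import *
go(fx(85,0,82),TH+np.pi)"
```

```text
clock: 3.2
eef_pos: [624.0, -11.5, 84.1]
eef_rot: [3.141, 0.002, 2.745]
wrist_force: [-2.2, -3.1, 0.0]
finger_gap: 12.1
clock 3.2 pos [624.  -11.5  84.1] rot [3.141e+00 2.000e-03 2.745e+00] F [-2.2 -3.1  0. ] M [-0.78  0.39 -0.03] gap 12.1
delta m [0.0007 0.0007 0.0021] rotv [0.0002 0.0022 0.0001]
```

```bash
python3 -m pendant '[{"claw":0.008,"delta_pos":[0,-0.0006,0],"rotation":[0,0,0]},{"claw":0.008,"delta_pos":[0,-0.0006,0],"rotation":[0,0,0]},{"claw":0.005,"delta_pos":[0,-0.0006,0],"rotation":[0,0,0]}]' 40
python3 -c "
from h import *
go(fx(85,0,82),TH+np.pi)"
```

```text
clock: 3.58
eef_pos: [623.9, -11.7, 84.2]
eef_rot: [3.141, 0.002, 2.745]
wrist_force: [1.5, 2.8, -1.4]
finger_gap: 11.7
clock 3.58 pos [623.9 -11.7  84.2] rot [3.141e+00 2.000e-03 2.745e+00] F [ 1.5  2.8 -1.4] M [ 0.45 -0.23 -0.05] gap 11.7
delta m [0.0007 0.0009 0.0021] rotv [0.0007 0.0023 0.0003]
```

```bash
python3 -m pendant '[{"claw":0.005,"delta_pos":[0,0,-0.003],"rotation":[0,0,0]},{"claw":0.005,"delta_pos":[0,0,-0.006],"rotation":[0,0,0]},{"claw":0.005,"delta_pos":[0,0,-0.009],"rotation":[0,0,0]},{"claw":0.005,"delta_pos":[0,0,-0.012],"rotation":[0,0,0]},{"claw":0.005,"delta_pos":[0,0,-0.015],"rotation":[0,0,0]},{"claw":0.005,"delta_pos":[0,0,-0.0175],"rotation":[0,0,0]},{"claw":0.005,"delta_pos":[0,0,-0.02],"rotation":[0,0,0]},{"claw":0.005,"delta_pos":[0,0,-0.02],"rotation":[0,0,0]}]' 40
python3 -c "
from h import *
go(fx(85,0,82),TH+np.pi)"
```

```text
clock: 4.58
eef_pos: [623.8, -11.7, 104.1]
eef_rot: [3.141, 0.002, 2.745]
wrist_force: [5.0, 1.2, -14.0]
finger_gap: 11.8
clock 4.58 pos [623.8 -11.7 104.1] rot [3.141e+00 2.000e-03 2.745e+00] F [  5.    1.2 -14. ] M [ 0.31 -0.97 -0.02] gap 11.8
delta m [0.0006 0.0009 0.0221] rotv [0.0007 0.0022 0.0003]
```

```bash
python3 -m pendant '[{"claw":0.005,"delta_pos":[0,0,0],"rotation":[0,0,0.1]},{"claw":0.005,"delta_pos":[0,0,0],"rotation":[0,0,0.2]},{"claw":0.005,"delta_pos":[0,0,0],"rotation":[0,0,0.3]},{"claw":0.005,"delta_pos":[0,0,0],"rotation":[0,0,0.4]},{"claw":0.005,"delta_pos":[0,0,0],"rotation":[0,0,0.5]},{"claw":0.005,"delta_pos":[0,0,0],"rotation":[0,0,0.59]},{"claw":0.005,"delta_pos":[0,0,0],"rotation":[0,0,0.59]}]' 40
python3 -c "
from h import *
go(fx(85,0,82),TH+np.pi-.6)"
```

```text
clock: 5.45
eef_pos: [623.3, -12.3, 103.7]
eef_rot: [3.141, 0.001, 2.155]
wrist_force: [0.3, -4.0, -11.9]
finger_gap: 11.6
clock 5.45 pos [623.3 -12.3 103.7] rot [3.141e+00 1.000e-03 2.155e+00] F [  0.3  -4.  -11.9] M [-0.91 -0.19 -0.04] gap 11.6
delta m [0.0012 0.0012 0.0217] rotv [0.0001 0.0013 0.0106]
```

```bash
python3 -m pendant '[{"claw":0.005,"delta_pos":[0,0,0.003],"rotation":[0,0,0]},{"claw":0.005,"delta_pos":[0,0,0.005],"rotation":[0,0,0]},{"claw":0.005,"delta_pos":[0,0,0.0055],"rotation":[0,0,0]},{"claw":0.005,"delta_pos":[0,0,0.0055],"rotation":[0,0,0]}]' 40
python3 -m pendant '[{"claw":0.005,"delta_pos":[0,0,0.0006],"rotation":[0,0,0]},{"claw":0.005,"delta_pos":[0,0,0.0006],"rotation":[0,0,0]}]' 40
```

```text
clock: 5.95
eef_pos: [623.3, -12.3, 98.3]
eef_rot: [3.142, 0.001, 2.156]
wrist_force: [2.0, -2.2, -11.7]
finger_gap: 11.8
clock: 6.2
eef_pos: [623.3, -12.3, 97.7]
eef_rot: [-3.142, 0.001, 2.156]
wrist_force: [1.3, -2.2, -11.1]
finger_gap: 11.9
```

```bash
for i in 1; do python3 -m pendant '[{"claw":0.005,"delta_pos":[0,0,0.0007],"rotation":[0,0,0]},{"claw":0.005,"delta_pos":[0,0,0.0007],"rotation":[0,0,0]}]' 40; done
python3 -m pendant '[{"claw":0.005,"delta_pos":[0,0,0.0007],"rotation":[0,0,0]},{"claw":0.005,"delta_pos":[0,0,0.0007],"rotation":[0,0,0]}]' 40
```

```text
clock: 6.45
eef_pos: [623.3, -12.3, 97.0]
eef_rot: [-3.142, 0.001, 2.156]
wrist_force: [1.5, -2.7, -10.7]
finger_gap: 11.9
clock: 6.7
eef_pos: [623.3, -12.3, 96.3]
eef_rot: [3.142, 0.001, 2.156]
wrist_force: [0.4, -2.0, -10.5]
finger_gap: 11.7
```

```bash
python3 -m pendant '[{"claw":0.005,"delta_pos":[0,0,0.0009],"rotation":[0,0,0]},{"claw":0.005,"delta_pos":[0,0,0.0009],"rotation":[0,0,0]}]' 40
python3 -m pendant '[{"claw":0.005,"delta_pos":[0,0,0.0008],"rotation":[0,0,0]},{"claw":0.005,"delta_pos":[0,0,0.0008],"rotation":[0,0,0]}]' 40
```

```text
clock: 6.95
eef_pos: [623.3, -12.3, 95.3]
eef_rot: [-3.142, 0.001, 2.156]
wrist_force: [1.2, -2.1, -10.1]
finger_gap: 12.1
clock: 7.2
eef_pos: [623.3, -12.3, 94.5]
eef_rot: [3.142, 0.001, 2.156]
wrist_force: [1.3, -1.8, -10.5]
finger_gap: 11.9
```

```bash
python3 -m pendant '[{"claw":0.005,"delta_pos":[0,0,0.0008],"rotation":[0,0,0]},{"claw":0.005,"delta_pos":[0,0,0.0008],"rotation":[0,0,0]}]' 40
python3 - <<'E'
from h import *
im=manip.camera("side");cv2.imwrite("pics/side2.png",im[:,:,::-1]);crop("pics/side2.png","pics/side2c.png",295,165,50,60,10)
o=cv2.imread("pics/side2c.png");cv2.imwrite("pics/side2c.png",cv2.convertScaleAbs(o,alpha=1.8))
E
```

```text
clock: 7.45
eef_pos: [623.3, -12.3, 93.6]
eef_rot: [-3.142, 0.001, 2.156]
wrist_force: [0.6, -1.4, -9.3]
finger_gap: 11.9
```

View pics/side2c.png

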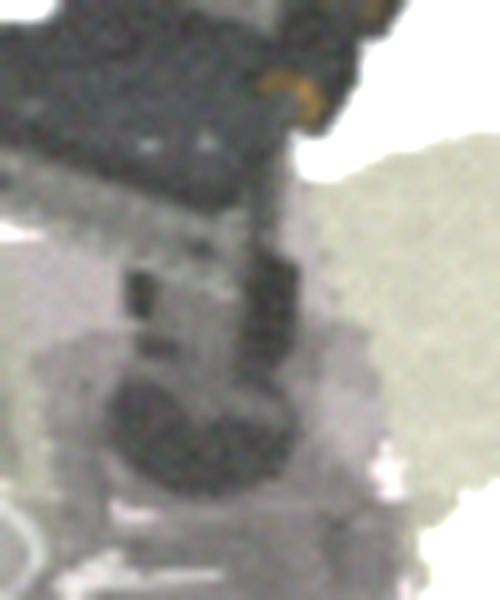

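```bash
python3 -m pendant '[{"claw":0.005,"delta_pos":[0,0,0.0009],"rotation":[0,0,0]},{"claw":0.005,"delta_pos":[0,0,0.0009],"rotation":[0,0,0]}]' 40
python3 -m pendant '[{"claw":0.005,"delta_pos":[0,0,0.0009],"rotation":[0,0,0]},{"claw":0.005,"delta_pos":[0,0,0.0009],"rotation":[0,0,0]}]' 40
```

```text
clock: 7.75
eef_pos: [623.3, -12.3, 92.7]
eef_rot: [3.142, 0.001, 2.156]
wrist_force: [0.6, -1.6, -8.8]
finger_gap: 11.8
clock: 8.0
eef_pos: [623.3, -12.3, 91.8]
eef_rot: [3.142, 0.001, 2.156]
wrist_force: [0.7, -3.5, -10.2]
finger_gap: 11.8
```

```bash
python3 -m pendant '[{"claw":0.005,"delta_pos":[0,0,-0.004],"rotation":[0,0,0]},{"claw":0.005,"delta_pos":[0,0,-0.008],"rotation":[0,0,0]},{"claw":0.005,"delta_pos":[0,0,-0.011],"rotation":[0,0,0]},{"claw":0.005,"delta_pos":[0,0,-0.011],"rotation":[0,0,0.06]},{"claw":0.005,"delta_pos":[0,0,-0.011],"rotation":[0,0,0.12]},{"claw":0.005,"delta_pos":[0,0,-0.011],"rotation":[0,0,0.12]}]' 40
python3 -m pendant '[{"claw":0.005,"delta_pos":[0,0,0.003],"rotation":[0,0,0]},{"claw":0.005,"delta_pos":[0,0,0.0045],"rotation":[0,0,0]},{"claw":0.005,"delta_pos":[0,0,0.0045],"rotation":[0,0,0]}]' 40
python3 -m pendant '[{"claw":0.005,"delta_pos":[0,0,0.0007],"rotation":[0,0,0]},{"claw":0.005,"delta_pos":[0,0,0.0007],"rotation":[0,0,0]}]' 40
python3 -m pendant '[{"claw":0.005,"delta_pos":[0,0,0.0007],"rotation":[0,0,0]},{"claw":0.005,"delta_pos":[0,0,0.0007],"rotation":[0,0,0]}]' 40
```

```text
clock: 8.75
eef_pos: [623.1, -12.4, 102.7]
eef_rot: [-3.141, 0.001, 2.036]
wrist_force: [1.2, -3.3, -12.3]
finger_gap: 11.7
clock: 9.12
eef_pos: [623.1, -12.4, 98.1]
eef_rot: [-3.141, 0.001, 2.036]
wrist_force: [0.6, -2.7, -11.9]
finger_gap: 11.9
clock: 9.38
eef_pos: [623.1, -12.4, 97.5]
eef_rot: [-3.141, 0.001, 2.036]
wrist_force: [0.6, -3.0, -10.9]
finger_gap: 11.9
clock: 9.62
eef_pos: [623.1, -12.4, 96.7]
eef_rot: [-3.141, 0.001, 2.036]
wrist_force: [0.0, -2.9, -10.6]
finger_gap: 12.0
```

```bash
python3 -m pendant '[{"claw":0.005,"delta_pos":[0,0,0.001],"rotation":[0,0,0]},{"claw":0.005,"delta_pos":[0,0,0.001],"rotation":[0,0,0]}]' 40
python3 -m pendant '[{"claw":0.005,"delta_pos":[0,0,0.001],"rotation":[0,0,0]},{"claw":0.005,"delta_pos":[0,0,0.001],"rotation":[0,0,0]}]' 40
python3 -m pendant '[{"claw":0.005,"delta_pos":[0,0,0.001],"rotation":[0,0,0]},{"claw":0.005,"delta_pos":[0,0,0.001],"rotation":[0,0,0]}]' 40
```

```text
clock: 9.88
eef_pos: [623.1, -12.4, 95.7]
eef_rot: [-3.141, 0.001, 2.036]
wrist_force: [-0.5, -2.8, -10.1]
finger_gap: 11.6
clock: 10.12
eef_pos: [623.2, -12.4, 94.7]
eef_rot: [-3.141, 0.001, 2.036]
wrist_force: [0.2, -2.1, -11.0]
finger_gap: 11.6
clock: 10.38
eef_pos: [623.2, -12.4, 93.6]
eef_rot: [-3.141, 0.001, 2.036]
wrist_force: [0.4, -1.9, -10.0]
finger_gap: 11.5
```

```bash
python3 - <<'E'
from h import *
s=manip.read_state();c=s["eef_pos"]
print(c)
im=manip.camera("side");cv2.imwrite("pics/side3.png",im[:,:,::-1])
o=cv2.imread("pics/side3.png")[160:225,290:350];o=cv2.convertScaleAbs(cv2.resize(o,None,fx=9,fy=9,interpolation=cv2.INTER_CUBIC),alpha=2.2)
cv2.imwrite("pics/side3c.png",o)
for tw,lab in((.59,"a"),(.709,"b")):
  a=TH-tw
  for z in (110,114,119.5):
    P=[proj("side",[c[0]+x*np.cos(a)-y*np.sin(a),c[1]+x*np.sin(a)+y*np.cos(a),z]) for x,y in((22,-6),(22,6),(-22,-6))]
    print(lab,z,np.round(P,1).tolist(), "crop",((np.array(P)-[290,160]+.5)*9).round().tolist())
E
```

```text
[623.16092773 -12.4294335   93.58735003]
a 110 [[323.7, 197.0], [325.6, 193.8], [307.3, 191.2]] crop [[307.0, 337.0], [325.0, 309.0], [160.0, 286.0]]
a 114 [[323.8, 195.8], [325.7, 192.7], [307.4, 190.1]] crop [[308.0, 327.0], [326.0, 299.0], [161.0, 275.0]]
a 119.5 [[323.9, 194.3], [325.8, 191.1], [307.5, 188.5]] crop [[310.0, 313.0], [327.0, 285.0], [162.0, 261.0]]
b 110 [[322.9, 197.5], [325.4, 194.6], [307.5, 190.5]] crop [[301.0, 342.0], [323.0, 316.0], [162.0, 279.0]]
b 114 [[323.0, 196.4], [325.5, 193.4], [307.6, 189.3]] crop [[302.0, 332.0], [324.0, 305.0], [163.0, 269.0]]
b 119.5 [[323.2, 194.9], [325.6, 191.9], [307.7, 187.8]] crop [[303.0, 318.0], [325.0, 291.0], [164.0, 255.0]]
```

View pics/side3c.png

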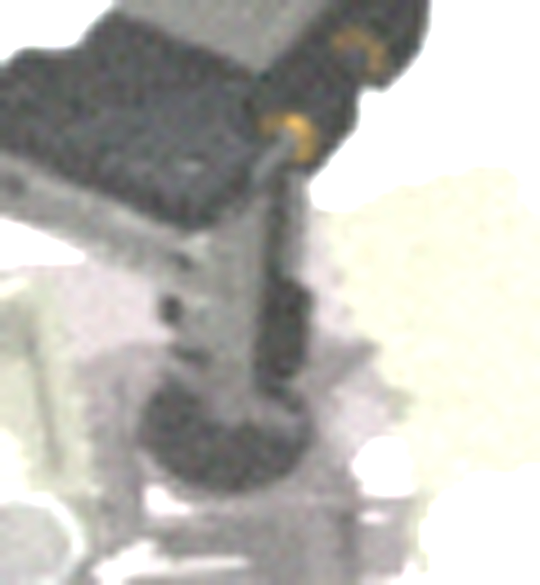

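```bash
python3 - <<'E'
from h import *
c=manip.read_state()["eef_pos"]
for tw in (0,.709):
  a=TH-tw
  for nm,L,W,z in (("bartop",22,6,119.5),("barbot",22,6,89.5),("pin",23,2.5,70),("pinbot",23,2.5,65)):
    P=[proj("side",[c[0]+x*np.cos(a)-y*np.sin(a),c[1]+x*np.sin(a)+y*np.cos(a),z]) for x,y in((L,-W),(L,W),(-L,-W),(-L,W))]
    print(tw,nm,"crop",((np.array(P)-[290,160]+.5)*9).round().tolist())
ims=np.mean([cv2.imread("pics/side3.png").astype(float)]+[manip.camera("side")[:,:,::-1].astype(float) for _ in range(3)],0)
o=ims[178:215,298:335].astype(np.float32);o=cv2.resize(o,None,fx=16,fy=16,interpolation=cv2.INTER_CUBIC)
cv2.imwrite("pics/side4c.png",np.clip(o*2.6,0,255).astype(np.uint8))
E
```

```text
0 bartop crop [[327.0, 281.0], [319.0, 250.0], [168.0, 296.0], [161.0, 265.0]]
0 barbot crop [[319.0, 356.0], [311.0, 325.0], [164.0, 371.0], [157.0, 340.0]]
0 pin crop [[316.0, 394.0], [312.0, 381.0], [155.0, 409.0], [153.0, 396.0]]
0 pinbot crop [[314.0, 406.0], [311.0, 393.0], [155.0, 421.0], [152.0, 408.0]]
0.709 bartop crop [[303.0, 318.0], [325.0, 291.0], [164.0, 255.0], [186.0, 229.0]]
0.709 barbot crop [[296.0, 393.0], [317.0, 366.0], [159.0, 330.0], [181.0, 304.0]]
0.709 pin crop [[300.0, 434.0], [309.0, 423.0], [160.0, 368.0], [169.0, 357.0]]
0.709 pinbot crop [[299.0, 446.0], [308.0, 434.0], [159.0, 380.0], [168.0, 369.0]]
```

View pics/side4c.png

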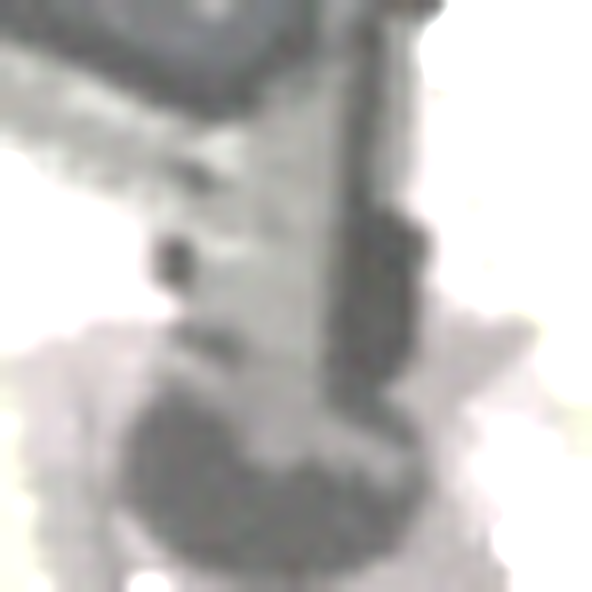

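```bash
python3 -m pendant '[{"claw":0.005,"delta_pos":[0,0,-0.003],"rotation":[0,0,0]},{"claw":0.005,"delta_pos":[0,0,-0.006],"rotation":[0,0,0]},{"claw":0.005,"delta_pos":[0,0,-0.008],"rotation":[0,0,0]},{"claw":0.005,"delta_pos":[0,0,-0.008],"rotation":[0,0,0.05]},{"claw":0.005,"delta_pos":[0,0,-0.008],"rotation":[0,0,0.1]},{"claw":0.005,"delta_pos":[0,0,-0.008],"rotation":[0,0,0.1]}]' 40
python3 -m pendant '[{"claw":0.005,"delta_pos":[0,0,0.0025],"rotation":[0,0,0]},{"claw":0.005,"delta_pos":[0,0,0.0035],"rotation":[0,0,0]},{"claw":0.005,"delta_pos":[0,0,0.0035],"rotation":[0,0,0]}]' 40
python3 -m pendant '[{"claw":0.005,"delta_pos":[0,0,0.0007],"rotation":[0,0,0]},{"claw":0.005,"delta_pos":[0,0,0.0007],"rotation":[0,0,0]}]' 40
python3 -m pendant '[{"claw":0.005,"delta_pos":[0,0,0.0007],"rotation":[0,0,0]},{"claw":0.005,"delta_pos":[0,0,0.0007],"rotation":[0,0,0]}]' 40
```

```text
clock: 11.32
eef_pos: [623.0, -12.5, 101.5]
eef_rot: [-3.141, 0.001, 1.937]
wrist_force: [-0.3, -3.7, -12.5]
finger_gap: 11.8
clock: 11.7
eef_pos: [623.0, -12.5, 98.1]
eef_rot: [-3.141, 0.001, 1.937]
wrist_force: [-0.8, -2.9, -10.5]
finger_gap: 11.9
clock: 11.95
eef_pos: [623.0, -12.5, 97.7]
eef_rot: [-3.141, 0.001, 1.937]
wrist_force: [-1.8, -2.7, -8.0]
finger_gap: 11.6
clock: 12.2
eef_pos: [623.1, -12.5, 97.3]
eef_rot: [-3.141, 0.001, 1.937]
wrist_force: [-2.8, -3.4, -4.9]
finger_gap: 11.6
```

```bash
P='[{"claw":0.005,"delta_pos":[0,0,-0.002],"rotation":[0,0,0]},{"claw":0.005,"delta_pos":[0,0,-0.002],"rotation":[0,0,0.08]},{"claw":0.005,"delta_pos":[0,0,-0.001],"rotation":[0,0,0.08]},{"claw":0.005,"delta_pos":[0,0,0.0],"rotation":[0,0,0.08]},{"claw":0.005,"delta_pos":[0,0,0.0],"rotation":[0,0,0.08]}]'; echo skip
python3 -m pendant '[{"claw":0.005,"delta_pos":[0,0,-0.002],"rotation":[0,0,0]},{"claw":0.005,"delta_pos":[0,0,-0.002],"rotation":[0,0,0.08]},{"claw":0.005,"delta_pos":[0,0,-0.001],"rotation":[0,0,0.08]},{"claw":0.005,"delta_pos":[0,0,0],"rotation":[0,0,0.08]},{"claw":0.005,"delta_pos":[0,0,0],"rotation":[0,0,0.08]}]' 40
```

```text
skip
clock: 12.82
eef_pos: [623.0, -12.5, 97.9]
eef_rot: [-3.141, 0.002, 1.859]
wrist_force: [-5.2, -3.1, -1.7]
finger_gap: 11.8
```

```bash

python3 -m pendant '[{"claw":0.005,"delta_pos":[0,0,-0.002],"rotation":[0,0,0]},{"claw":0.005,"delta_pos":[0,0,-0.002],"rotation":[0,0,0.08]},{"claw":0.005,"delta_pos":[0,0,-0.001],"rotation":[0,0,0.08]},{"claw":0.005,"delta_pos":[0,0,0.0006],"rotation":[0,0,0.08]},{"claw":0.005,"delta_pos":[0,0,0.0006],"rotation":[0,0,0.08]}]' 40
```

```text
clock: 13.45
eef_pos: [622.9, -12.5, 98.0]
eef_rot: [-3.141, 0.002, 1.781]
wrist_force: [-6.8, -3.6, -2.9]
finger_gap: 11.5
```

```bash

python3 -m pendant '[{"claw":0.005,"delta_pos":[0,-0.0004,-0.002],"rotation":[0,0,0]},{"claw":0.005,"delta_pos":[0,-0.0007,-0.002],"rotation":[0,0,0.08]},{"claw":0.005,"delta_pos":[0,-0.0007,-0.001],"rotation":[0,0,0.08]},{"claw":0.005,"delta_pos":[0,-0.0007,0.0006],"rotation":[0,0,0.08]},{"claw":0.005,"delta_pos":[0,-0.0007,0.0006],"rotation":[0,0,0.08]}]' 40
```

```text
clock: 14.08
eef_pos: [622.6, -12.7, 98.0]
eef_rot: [3.141, 0.002, 1.703]
wrist_force: [-0.4, -1.9, -4.6]
finger_gap: 11.5
```

```bash

python3 -m pendant '[{"claw":0.005,"delta_pos":[0,0,-0.002],"rotation":[0,0,0]},{"claw":0.005,"delta_pos":[0,0,-0.002],"rotation":[0,0,0.08]},{"claw":0.005,"delta_pos":[0,0,-0.001],"rotation":[0,0,0.08]},{"claw":0.005,"delta_pos":[0,0,0.0006],"rotation":[0,0,0.08]},{"claw":0.005,"delta_pos":[0,0,0.0006],"rotation":[0,0,0.08]}]' 40
```

```text
clock: 14.7
eef_pos: [622.6, -12.7, 97.8]
eef_rot: [3.14, 0.002, 1.624]
wrist_force: [-3.2, -2.3, -3.9]
finger_gap: 11.7
```

```bash

python3 -m pendant '[{"claw":0.005,"delta_pos":[0,-0.0003,-0.002],"rotation":[0,0,0]},{"claw":0.005,"delta_pos":[0,-0.0003,-0.002],"rotation":[0,0,0.08]},{"claw":0.005,"delta_pos":[0,-0.0003,-0.001],"rotation":[0,0,0.08]},{"claw":0.005,"delta_pos":[0,-0.0003,0.0005],"rotation":[0,0,0.08]},{"claw":0.005,"delta_pos":[0,-0.0003,0.0005],"rotation":[0,0,0.08]}]' 40
```

```text
clock: 15.32
eef_pos: [622.3, -12.6, 97.1]
eef_rot: [3.14, 0.001, 1.545]
wrist_force: [1.8, -1.8, -10.0]
finger_gap: 11.7
```

```bash

python3 -m pendant '[{"claw":0.005,"delta_pos":[0,0,0.0006],"rotation":[0,0,0]},{"claw":0.005,"delta_pos":[0,0,0.0012],"rotation":[0,0,0]},{"claw":0.005,"delta_pos":[0,0,0.0012],"rotation":[0,0,0]}]' 40
python3 -m pendant '[{"claw":0.005,"delta_pos":[0,0,0.0006],"rotation":[0,0,0]},{"claw":0.005,"delta_pos":[0,0,0.0012],"rotation":[0,0,0]},{"claw":0.005,"delta_pos":[0,0,0.0012],"rotation":[0,0,0]}]' 40
```

```text
clock: 15.7
eef_pos: [622.3, -12.6, 95.9]
eef_rot: [3.14, 0.002, 1.545]
wrist_force: [1.7, -1.6, -9.7]
finger_gap: 11.7
clock: 16.08
eef_pos: [622.3, -12.6, 94.7]
eef_rot: [3.14, 0.002, 1.545]
wrist_force: [1.9, -1.6, -10.2]
finger_gap: 11.8
```

```bash

python3 -m pendant '[{"claw":0.005,"delta_pos":[0,0,0.0006],"rotation":[0,0,0]},{"claw":0.005,"delta_pos":[0,0,0.0006],"rotation":[0,0,0]}]' 40
python3 -m pendant '[{"claw":0.005,"delta_pos":[0,0,0.0006],"rotation":[0,0,0]},{"claw":0.005,"delta_pos":[0,0,0.0006],"rotation":[0,0,0]}]' 40
python3 -m pendant '[{"claw":0.005,"delta_pos":[0,0,0.0006],"rotation":[0,0,0]},{"claw":0.005,"delta_pos":[0,0,0.0006],"rotation":[0,0,0]}]' 40
```

```text
clock: 16.32
eef_pos: [622.3, -12.6, 94.2]
eef_rot: [3.14, 0.002, 1.545]
wrist_force: [0.6, -2.4, -8.7]
finger_gap: 11.4
clock: 16.58
eef_pos: [622.4, -12.7, 94.1]
eef_rot: [3.14, 0.002, 1.545]
wrist_force: [-1.3, -1.5, -3.0]
finger_gap: 11.6
clock: 16.82
eef_pos: [622.4, -12.7, 94.0]
eef_rot: [3.14, 0.002, 1.545]
wrist_force: [-5.7, -1.1, 2.4]
finger_gap: 11.6
```

```bash

python3 -m pendant '[{"claw":0.005,"delta_pos":[0,-0.0004,-0.0002],"rotation":[0,0,0]},{"claw":0.005,"delta_pos":[0,-0.0004,-0.0002],"rotation":[0,0,0]},{"claw":0.014,"delta_pos":[0,-0.0004,-0.0002],"rotation":[0,0,0]},{"claw":0.02,"delta_pos":[0,-0.0004,-0.0002],"rotation":[0,0,0]},{"claw":0.034,"delta_pos":[0,-0.0004,-0.0002],"rotation":[0,0,0]},{"claw":0.034,"delta_pos":[0,-0.0004,-0.0002],"rotation":[0,0,0]}]' 20
python3 -m pendant '[{"claw":0.034,"delta_pos":[0,0,-0.01],"rotation":[0,0,0]},{"claw":0.034,"delta_pos":[0,0,-0.03],"rotation":[0,0,0]},{"claw":0.034,"delta_pos":[0,0,-0.06],"rotation":[0,0,0]},{"claw":0.034,"delta_pos":[0,0,-0.08],"rotation":[0,0,0]}]' 20
python3 - <<'E'
from h import *
go(fx(-38,0,140),TH+np.pi-np.pi/2*0)
im=manip.camera("side");cv2.imwrite("pics/side5.png",im[:,:,::-1])
o=cv2.imread("pics/side5.png")[165:225,260:345];o=cv2.resize(o,None,fx=9,fy=9,interpolation=cv2.INTER_CUBIC)
cv2.imwrite("pics/side5c.png",cv2.convertScaleAbs(o,alpha=2))
a=TH-1.2
for z in (110,120,124):
    P=[proj("side",[622.6+x*np.cos(a)-y*np.sin(a),-12+x*np.sin(a)+y*np.cos(a),z]) for x,y in((22,-6),(22,6),(-22,-6))]
    print(z,((np.array(P)-[260,165]+.5)*9).round().tolist())
E
```

```text
clock: 17.58
eef_pos: [622.1, -12.6, 94.3]
eef_rot: [3.139, 0.002, 1.545]
wrist_force: [-0.0, 0.4, 0.1]
finger_gap: 33.4
clock: 18.08
eef_pos: [622.2, -12.5, 176.6]
eef_rot: [3.137, 0.002, 1.545]
wrist_force: [-1.3, -0.0, -0.8]
finger_gap: 34.0
clock 18.07 pos [622.2 -12.5 176.6] rot [3.137e+00 2.000e-03 1.545e+00] F [-1.3 -0.  -0.8] M [-0.06  0.08  0.05] gap 34.0
delta m [ 0.0466 -0.1134  0.036 ] rotv [ 0.0028  0.0039 -1.1997]
110 [[533.0, 311.0], [571.0, 295.0], [450.0, 209.0]]
120 [[535.0, 286.0], [573.0, 270.0], [451.0, 184.0]]
124 [[536.0, 275.0], [574.0, 260.0], [452.0, 174.0]]
```

View pics/side5c.png

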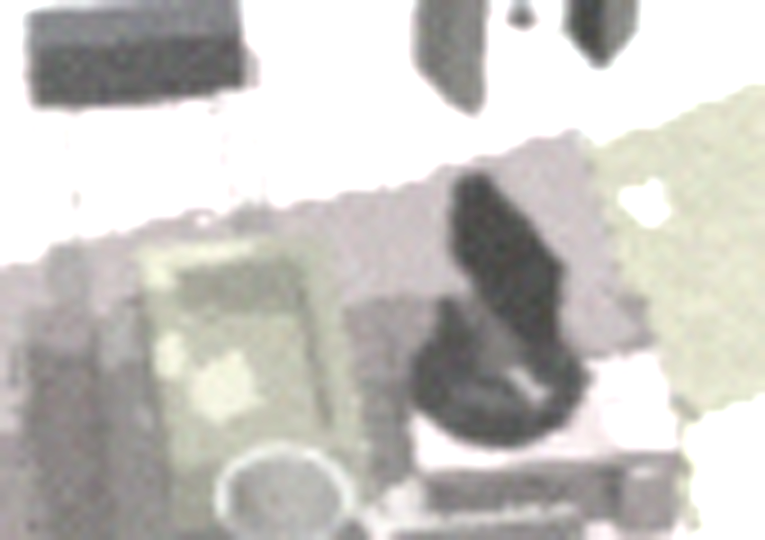

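```bash

python3 -m pendant '[{"claw":0.05,"delta_pos":[0.006,-0.015,0],"rotation":[0.003,0.004,-0.15]},{"claw":0.05,"delta_pos":[0.012,-0.03,0],"rotation":[0.003,0.004,-0.3]},{"claw":0.05,"delta_pos":[0.018,-0.045,0],"rotation":[0.003,0.004,-0.45]},{"claw":0.05,"delta_pos":[0.024,-0.06,0],"rotation":[0.003,0.004,-0.6]},{"claw":0.05,"delta_pos":[0.03,-0.075,0],"rotation":[0.003,0.004,-0.75]},{"claw":0.05,"delta_pos":[0.036,-0.09,0.01],"rotation":[0.003,0.004,-0.9]},{"claw":0.05,"delta_pos":[0.042,-0.104,0.02],"rotation":[0.003,0.004,-1.05]},{"claw":0.05,"delta_pos":[0.0466,-0.1134,0.03],"rotation":[0.003,0.004,-1.2]},{"claw":0.05,"delta_pos":[0.0466,-0.1134,0.036],"rotation":[0.003,0.004,-1.2]},{"claw":0.05,"delta_pos":[0.0466,-0.1134,0.036],"rotation":[0.003,0.004,-1.2]}]' 20
python3 - <<'E'
from h import *
go(fx(-38,0,64)+[-.4,-1.,0],TH+np.pi)
f=lambda x0,y0,k,c:(x0+(c[0]+.5)/k-.5,y0+(c[1]+.5)/k-.5)
print("post seen",onz("top",*f(160,120,4,(357,353)),95),onz("side",*f(220,155,5,(237,231)),95))
im=manip.camera("side");cv2.imwrite("pics/side6.png",im[:,:,::-1])
o=cv2.imread("pics/side6.png")[145:235,240:340];o=cv2.resize(o,None,fx=6,fy=6,interpolation=cv2.INTER_CUBIC)
cv2.imwrite("pics/side6c.png",cv2.convertScaleAbs(o,alpha=1.8))
E
```

```text
clock: 19.38
eef_pos: [511.3, 36.8, 142.1]
eef_rot: [3.141, 0.003, 2.742]
wrist_force: [0.7, 0.3, 0.2]
finger_gap: 49.8
clock 19.38 pos [511.3  36.8 142.1] rot [3.141e+00 3.000e-03 2.742e+00] F [0.7 0.3 0.2] M [0.03 0.05 0.01] gap 49.8
delta m [ 0.0013 -0.0014  0.0781] rotv [ 0.0008  0.0027 -0.0031]
post seen [513.60676238  36.67440656  95.        ] [510.1791549   36.95143424  95.        ]
```

View pics/side6c.png

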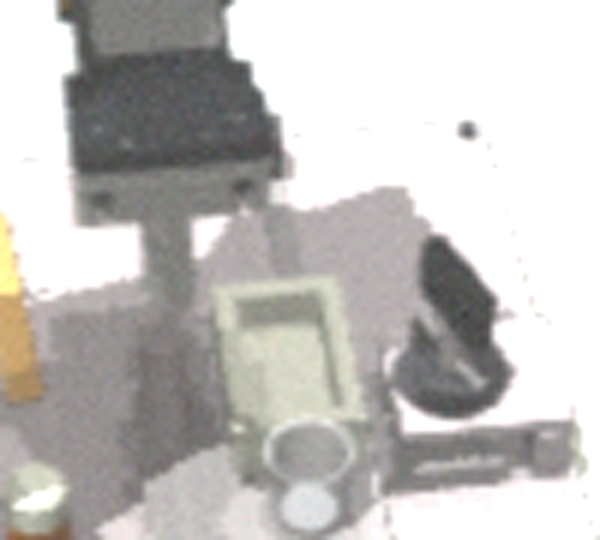

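```bash

python3 -m pendant '[{"claw":0.05,"delta_pos":[0,-0.0005,0.03],"rotation":[0.001,0.003,-0.003]},{"claw":0.05,"delta_pos":[0,-0.0005,0.055],"rotation":[0.001,0.003,-0.003]},{"claw":0.05,"delta_pos":[0,-0.0005,0.07],"rotation":[0.001,0.003,-0.003]},{"claw":0.05,"delta_pos":[0,-0.0005,0.077],"rotation":[0.001,0.003,-0.003]},{"claw":0.05,"delta_pos":[0,-0.0005,0.077],"rotation":[0.001,0.003,-0.003]}]' 4
python3 -m pendant '[{"claw":0.03,"delta_pos":[0,0,0],"rotation":[0,0,0]},{"claw":0.024,"delta_pos":[0,0,0],"rotation":[0,0,0]},{"claw":0.018,"delta_pos":[0,0,0],"rotation":[0,0,0]},{"claw":0.018,"delta_pos":[0,0,0],"rotation":[0,0,0]}]' 4
```

```text
clock: 20.05
eef_pos: [511.8, 36.2, 65.5]
eef_rot: [3.142, 0.0, 2.745]
wrist_force: [-0.4, 0.4, -0.6]
finger_gap: 49.9
clock: 20.55
eef_pos: [511.9, 36.2, 65.8]
eef_rot: [3.142, 0.001, 2.745]
wrist_force: [-0.4, -0.5, 2.4]
finger_gap: 19.7
```

```bash

python3 -m pendant '[{"claw":0.015,"delta_pos":[0,0,0],"rotation":[0,0,0]},{"claw":0.015,"delta_pos":[0,0,0],"rotation":[0,0,0]},{"claw":0.015,"delta_pos":[0,0.001,0],"rotation":[0,0,0]},{"claw":0.015,"delta_pos":[0,0.0025,0],"rotation":[0,0,0]},{"claw":0.015,"delta_pos":[0,0.005,0],"rotation":[0,0,0]},{"claw":0.015,"delta_pos":[0,0.008,0],"rotation":[0,0,0]},{"claw":0.015,"delta_pos":[0,0.011,0],"rotation":[0,0,0]}]' 15
python3 -c "
from h import *
go(fx(-38,100,64),TH+np.pi)"
```

```text
clock: 21.42
eef_pos: [516.2, 46.5, 65.8]
eef_rot: [3.142, 0.001, 2.745]
wrist_force: [-0.0, -1.8, 1.9]
finger_gap: 19.9
clock 21.43 pos [516.2  46.5  65.8] rot [3.142e+00 1.000e-03 2.745e+00] F [-0.  -1.8  1.9] M [-0.49  0.21 -0.03] gap 19.9
delta m [0.0019 0.0888 0.0018] rotv [ 0.0001  0.0006 -0.    ]
```

```bash

python3 -m pendant '[{"claw":0.015,"delta_pos":[0,0.004,0],"rotation":[0,0,0]},{"claw":0.015,"delta_pos":[0,0.009,0],"rotation":[0,0,0]},{"claw":0.015,"delta_pos":[0,0.014,0],"rotation":[0,0,0]},{"claw":0.015,"delta_pos":[0,0.019,0],"rotation":[0,0,0]},{"claw":0.015,"delta_pos":[0,0.024,0],"rotation":[0,0,0]},{"claw":0.015,"delta_pos":[0,0.029,0],"rotation":[0,0,0]},{"claw":0.015,"delta_pos":[0,0.034,0],"rotation":[0,0,0]},{"claw":0.015,"delta_pos":[0,0.038,0],"rotation":[0,0,0]},{"claw":0.015,"delta_pos":[0,0.041,0],"rotation":[0,0,0]},{"claw":0.015,"delta_pos":[0,0.043,0],"rotation":[0,0,0]}]' 15
python3 -c "
from h import *
go(fx(-38,100,64),TH+np.pi)"
```

```text
clock: 22.68
eef_pos: [533.0, 86.3, 65.8]
eef_rot: [3.142, 0.001, 2.745]
wrist_force: [0.6, -2.4, 0.4]
finger_gap: 19.5
clock 22.68 pos [533.   86.3  65.8] rot [3.142e+00 1.000e-03 2.745e+00] F [ 0.6 -2.4  0.4] M [-0.52 -0.05 -0.01] gap 19.5
delta m [0.0019 0.0457 0.0018] rotv [0.     0.0007 0.    ]
```

Lateral force remains small. I'll continue to about 5 mm short of the stop, then creep.

```bash

python3 -m pendant '[{"claw":0.015,"delta_pos":[0,0.004,0],"rotation":[0,0,0]},{"claw":0.015,"delta_pos":[0,0.009,0],"rotation":[0,0,0]},{"claw":0.015,"delta_pos":[0,0.014,0],"rotation":[0,0,0]},{"claw":0.015,"delta_pos":[0,0.019,0],"rotation":[0,0,0]},{"claw":0.015,"delta_pos":[0,0.024,0],"rotation":[0,0,0]},{"claw":0.015,"delta_pos":[0,0.028,0],"rotation":[0,0,0]},{"claw":0.015,"delta_pos":[0,0.032,0],"rotation":[0,0,0]},{"claw":0.015,"delta_pos":[0,0.035,0],"rotation":[0,0,0]},{"claw":0.015,"delta_pos":[0,0.037,0],"rotation":[0,0,0]},{"claw":0.015,"delta_pos":[0,0.039,0],"rotation":[0,0,0]}]' 15
python3 -m pendant '[{"claw":0.015,"delta_pos":[0,0.001,0],"rotation":[0,0,0]},{"claw":0.015,"delta_pos":[0,0.002,0],"rotation":[0,0,0]}]' 15
python3 -c "
from h import *
go(fx(-38,100,64),TH+np.pi)"
```

```text
clock: 23.92
eef_pos: [548.1, 122.3, 65.8]
eef_rot: [3.142, 0.001, 2.745]
wrist_force: [0.1, -3.7, 0.7]
finger_gap: 19.7
clock: 24.18
eef_pos: [548.9, 124.2, 65.8]
eef_rot: [3.142, 0.001, 2.744]
wrist_force: [1.7, -2.6, 0.6]
finger_gap: 19.7
clock 24.18 pos [548.9 124.2  65.8] rot [3.142e+00 1.000e-03 2.744e+00] F [ 1.7 -2.6  0.6] M [-0.64 -0.14  0.01] gap 19.7
delta m [0.002  0.0046 0.0018] rotv [ 0.      0.0008 -0.0001]
```

```bash

python3 -m pendant '[{"claw":0.015,"delta_pos":[0,0.0005,0],"rotation":[0,0,0]},{"claw":0.015,"delta_pos":[0,0.001,0],"rotation":[0,0,0]},{"claw":0.015,"delta_pos":[0,0.0015,0],"rotation":[0,0,0]}]' 15
python3 -m pendant '[{"claw":0.015,"delta_pos":[0,0.0005,0],"rotation":[0,0,0]},{"claw":0.015,"delta_pos":[0,0.001,0],"rotation":[0,0,0]}]' 15
python3 -m pendant '[{"claw":0.015,"delta_pos":[0,0.0005,0],"rotation":[0,0,0]},{"claw":0.015,"delta_pos":[0,0.001,0],"rotation":[0,0,0]}]' 15
```

```text
clock: 24.55
eef_pos: [549.5, 125.6, 65.8]
eef_rot: [3.142, 0.001, 2.744]
wrist_force: [1.7, -3.0, 1.1]
finger_gap: 19.6
clock: 24.8
eef_pos: [549.9, 126.6, 65.8]
eef_rot: [-3.142, 0.001, 2.745]
wrist_force: [0.6, -4.2, 1.4]
finger_gap: 19.4
clock: 25.05
eef_pos: [550.3, 127.5, 65.8]
eef_rot: [-3.142, 0.001, 2.745]
wrist_force: [1.5, -3.7, 1.7]
finger_gap: 20.2
```

```bash

python3 -m pendant '[{"claw":0.015,"delta_pos":[0,0.0004,0],"rotation":[0,0,0]},{"claw":0.015,"delta_pos":[0,0.0008,0],"rotation":[0,0,0]}]' 15
python3 -m pendant '[{"claw":0.015,"delta_pos":[0,0.0004,0],"rotation":[0,0,0]},{"claw":0.015,"delta_pos":[0,0.0008,0],"rotation":[0,0,0]}]' 15
```

```text
clock: 25.3
eef_pos: [550.4, 127.8, 65.8]
eef_rot: [-3.141, 0.0, 2.745]
wrist_force: [-0.8, -8.9, 3.6]
finger_gap: 19.5
clock: 25.55
eef_pos: [550.4, 127.8, 65.7]
eef_rot: [-3.139, -0.0, 2.744]
wrist_force: [-2.9, -11.6, 4.7]
finger_gap: 19.6
```

```bash

python3 -m pendant '[{"claw":0.015,"delta_pos":[0,0.0004,0],"rotation":[0,0,0]},{"claw":0.015,"delta_pos":[0,0.0007,0],"rotation":[0,0,0]}]' 15
```

```text
clock: 25.8
eef_pos: [550.4, 127.8, 65.8]
eef_rot: [-3.138, -0.0, 2.744]
wrist_force: [-1.5, -9.9, 4.4]
finger_gap: 19.7
```

```bash

python3 -m pendant '[{"claw":0.015,"delta_pos":[0,0.0003,0],"rotation":[0,0,0]},{"claw":0.022,"delta_pos":[0,0.0003,0],"rotation":[0,0,0]},{"claw":0.03,"delta_pos":[0,0.0003,0],"rotation":[0,0,0]},{"claw":0.05,"delta_pos":[0,0.0003,0],"rotation":[0,0,0]},{"claw":0.05,"delta_pos":[0,0.0003,0],"rotation":[0,0,0]}]' 10
python3 -m pendant '[{"claw":0.05,"delta_pos":[0,0,-0.01],"rotation":[0,0,0]},{"claw":0.05,"delta_pos":[0,0,-0.03],"rotation":[0,0,0]},{"claw":0.05,"delta_pos":[0,0,-0.06],"rotation":[0,0,0]},{"claw":0.05,"delta_pos":[0,0,-0.1],"rotation":[0,0,0]},{"claw":0.05,"delta_pos":[0.04,0,-0.14],"rotation":[0,0,0]},{"claw":0.05,"delta_pos":[0.09,0,-0.15],"rotation":[0,0,0]},{"claw":0.05,"delta_pos":[0.13,0.02,-0.15],"rotation":[0,0,0]},{"claw":0.05,"delta_pos":[0.13,0.05,-0.15],"rotation":[0,0,0]}]' 10
python3 - <<'E'
from h import *
for n,(x,y,w,h) in dict(top=(160,120,155,145),side=(220,145,130,122)).items():
    im=manip.camera(n);cv2.imwrite(f"pics/{n}7.png",im[:,:,::-1]);crop(f"pics/{n}7.png",f"pics/{n}7c.png",x,y,w,h,4)
a=cv2.imread("pics/top7c.png");b=cv2.imread("pics/side7c.png");b=cv2.resize(b,None,fx=a.shape[0]/b.shape[0],fy=a.shape[0]/b.shape[0])
o=np.hstack([a,b]);o=cv2.resize(o,None,fx=800/o.shape[1],fy=800/o.shape[1]);cv2.imwrite("pics/b7.png",cv2.convertScaleAbs(o,alpha=1.6))
crop("pics/side7.png","pics/side7d.png",250,145,90,95,6)
E
```

```text
clock: 26.42
eef_pos: [550.5, 128.2, 65.7]
eef_rot: [-3.138, -0.0, 2.744]
wrist_force: [0.1, -0.6, -0.6]
finger_gap: 46.8
clock: 27.42
eef_pos: [448.8, 226.3, 217.4]
eef_rot: [-3.139, 0.001, 2.746]
wrist_force: [0.2, -0.7, -0.1]
finger_gap: 50.1
```

View pics/b7.png

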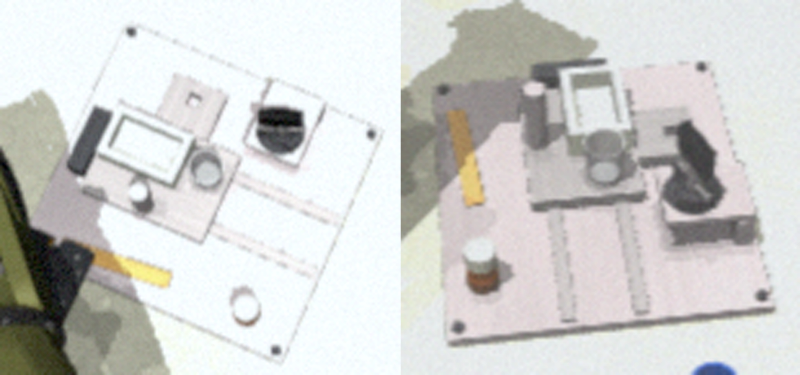

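View pics/side7d.png

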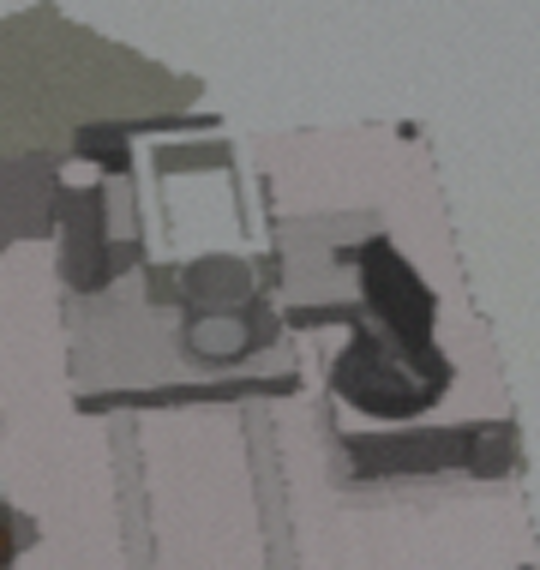

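```bash
python3 -c "
from cell import manip
print(manip.sign_off(), manip.read_state()['clock'])"
```

```text
the job is handed in; nothing more can be done
the job is handed in; nothing more can be done
```

The job is done and handed in at about 27.5 s of the 64 s allowed.

- **Knob:** I lifted it about 20 mm, twisted it clockwise and felt along the collar. At 0.59 and 0.71 rad the pin was still over the gap. From 0.81 to 1.12 rad it met plain edge at 14 mm lift. At about 1.20 rad it dropped into the notch and seated at 10 mm lift. It stayed retracted after release, and both later pictures show it up and turned.
- **Tray:** I slid it by the post, meeting about 2–4 N of friction. It stopped advancing after 99.4 mm, with about 10–12 N against the stop. I let go while pressing lightly and moved clear.
- **Last checks:** The final pictures show the tray at the stop, the sample cup upright, and the stick and jar where they were. Wrist force was near zero.

I did not check contact with the stop again after letting go. It rests on the force felt just before release and on the pictures, which are only good to about 1–2 mm. I did not compare the cups, bottle and pail with the first pictures, but the arm felt no contact on the way.

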